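Make up two gig trays in the rehearsal room

ROBOT

A 7-joint arm with a two-finger parallel gripper is mounted at the origin on the work surface. World frame = base frame: x ahead of the robot, y to its left, z up, the work surface at z = 0. Lengths are in mm, angles in rad, forces in N, time in s.
With the tool pointing down it reaches from about 400 to 875 mm from the base axis. Payload 4.4 kg.
Tool frame: the origin (TCP) lies midway between the tips of the shut fingers; the grasp point (between the pads) lies 19 mm behind it; z points along the fingers, y is the line along which they close (so a half turn about z gives the same grasp; the last joint's range is limited). The gripper opens to 85 mm and grips with 20 to 120 N. Pads are 22 mm wide; open, the fingers measure 114 mm over their backs; the gripper's body (76 mm by 85 mm) begins 54 mm behind the grasp point. The pads swing forward as they close: fully open they stand 13 mm farther back than shut.
Start: joints at [1.21, 0.628, 0.038, 1.517, -0.027, 0.996, -0.02], TCP at [188.884, -621.965, 231.313] pointing down, gripper open.
Joint ranges: [-3.06, 3.06], [-0.37, 2.12], [-1.25, 1.32], [0.18, 2.47], [-1.1, 4.24], [0.23, 1.98], [-2.94, 2.94]. Speed limits (rad/s): [2.57, 2.57, 3.14, 3.14, 3.14, 3.14, 3.14].

INTERFACE

Orientations are given as [roll, pitch, yaw] about the fixed x, y, z axes, in that order (R = Rz(yaw) Ry(pitch) Rx(roll)).
In Python, from cell import readout, optics, order gives the robot as it stands.
- The arm moves only by the shell command python3 -m jog 'ROWS'. ROWS is a JSON object of lists of equal length, an entry for each row: "claw": the opening, from 0 (shut) to 1 (fully open); "xyz": the shift along the tool's x, y, z each as a share of 0.1 m, from -1 to 1, a list of three; "twist": the turn, a rotation vector about the tool's x, y, z each as a share of 180 degrees, from -1 to 1, a list of three. A call has 1 to 12 rows; each row shifts and turns the commanded pose from where the row before left it, along the tool's axes as they then stand; what a row does not reach is not made up. A row lasts 1/8 s, in which the tool goes at most 62.5 mm and 10.7 degrees, less where a joint would pass 70% of its speed; a pose out of reach is approached as far as the arm can. A call with a number of a shift or a turn outside -1 to 1 is refused whole. A call with a gripper value outside its range is refused whole. The fingers move at their own pace and stop on an object; the grip force is fixed at half the most. Time passes only in rows, so rows that do not move let the fingers close. It gives the time, the measured TCP pose, the force, the opening and the grip force at its end, in the units of the state.
- readout.read_state(): the state, without advancing time (a new reading comes with each control period).
- optics.get_image(name): name is "side" or "top" or "wrist"; returns a dict with "color" (384x512x3 uint8, red, green, blue), "fovy" (degrees; the focal length in pixels is half the picture's height over the tangent of half this angle, whatever the lens; pixels are square), "cx", "cy" (the principal point, pixels), "view" (4x4, takes a point from world to camera coordinates). Camera axes: x right, y up, looking along -z (the intrinsics and any distortion apply to the point x, -y, -z); pixel columns grow to the right and rows downward; lengths in mm; the calibration is good to about 2 mm. The wrist camera is an equidistant fisheye: a pixel r from the principal point sees the ray r / f radians off the axis. A picture is of the moment at which its call begins. There is no depth.
- order.finish_job(): hands the job in; it is judged then, once.
Trained networks look in the newest picture that a camera, given by its name, has taken for a name from the list of things; names that differ only in an ending like _2 or _b are one class to them, and where a whole thing is asked for, a point or a joint stands for the part that bears it (a point fixed in the world has none). Each returns a list of dicts, best first, with "score" (0 to 1); they miss things now and then, are a little off and sometimes report something else, mostly with a low value. They report only what shows in the picture. A call takes as long as a camera call.
- optics.boxes_of(camera, label): "rect" ([left, top, width, height] in pixels, round what is visible of it).
The state is a dict: "clock": time; "qpos": joint angles; "qd": joint speeds; "tau": joint torques, N m; "eef_pos": TCP position; "tool_rot": TCP orientation; "force": force on the tool from outside, world axes, zero at the start; "torque": the same for the moment, N m; "width": finger opening in mm; "gripper_force": force on a finger pad.
Only numpy, scipy, OpenCV 4.12 (cv2) and the standard library are available. Lean on these libraries where they do the work, as an engineer would, in place of code of your own. Each camera call takes 0.05 s, during which the arm holds its last target. There are 200 camera calls.

TASK

Make up the two gig trays from the stock on the table. Blue tray: the yellow pedal in the long bay, and the brass slide and the 9-volt battery each alone in a small bay; red tray: the green pedal in the long bay and the purple-lidded pick tin in either small bay. Stand every piece upright (pedals and tin on their bases, slide and battery on end), flat on the tray floor, and leave the white pedal and the white ceramic slide where they are.

Things in the scene. Friction and masses are not known exactly. Their poses are not given: they have to be found in the camera images.
- tray_blue: Blue open tray, fixed: 150 mm (x) by 155 mm (y), wall and divider tops 14 mm high, all 5 mm thick; floor 4 mm thick, black bay linings. Origin: centre of underside. Long bay, 140 x 70 mm inside, in the -y half (centre x 0, y -37.5 mm); two small bays, 67.5 x 70 mm inside, in the +y half (centres x -36 and +36, y +37.5). Yaw within 15 degrees of 0; stands left or right.
- tray_red: Red open tray, fixed: 150 mm (x) by 155 mm (y), wall and divider tops 14 mm high, all 5 mm thick; floor 4 mm thick, black bay linings. Origin: centre of underside. Long bay, 140 x 70 mm inside, in the -y half (centre x 0, y -37.5 mm); two small bays, 67.5 x 70 mm inside, in the +y half (centres x -36 and +36, y +37.5). Yaw within 15 degrees of 0; stands left or right.
- pedal_yellow: Yellow mini effects pedal, goes in the blue tray. Loose, on its base: box 93 mm (x) by 46 mm (y), 34 mm high, about 250 g; on top a steel footswitch (14 mm wide, to 48 mm high, at x -30) and a black knob (18 mm wide, to 46 mm high, at x +26). Origin: centre of underside. Grasp across the 46 mm. Long axis starts within 35 degrees of world x.
- pedal_green: Green mini effects pedal, goes in the red tray. Loose, on its base: box 93 mm (x) by 46 mm (y), 34 mm high, about 250 g; on top a steel footswitch (14 mm wide, to 48 mm high, at x -30) and a black knob (18 mm wide, to 46 mm high, at x +26). Origin: centre of underside. Grasp across the 46 mm. Long axis starts within 35 degrees of world x.
- pedal_white: White mini effects pedal, not wanted, stays where it is. Loose, on its base: box 93 mm (x) by 46 mm (y), 34 mm high, about 250 g; on top a steel footswitch (14 mm wide, to 48 mm high, at x -30) and a black knob (18 mm wide, to 46 mm high, at x +26). Origin: centre of underside. Grasp across the 46 mm. Long axis starts within 35 degrees of world x.
- slide_brass: Brass bottleneck guitar slide, goes in the blue tray, loose, about 90 g: a plain tube standing on end, 28 mm outside diameter, 22 mm inside, 60 mm tall. Origin: centre of underside; z along the tube.
- slide_ceramic: White ceramic bottleneck guitar slide, not wanted, stays where it is, loose, about 60 g: a plain tube standing on end, 28 mm outside diameter, 22 mm inside, 60 mm tall. Origin: centre of underside; z along the tube.
- battery: 9-volt block battery, loose, standing on end: 26.5 mm (its x) by 17.5 mm (its y), 45.5 mm tall plus two 3 mm steel terminals on top; lower part black, upper third copper-coloured; about 46 g. Goes in the blue tray. Origin: centre of the underside. Its x axis starts within 35 degrees of the world x axis.
- pick_tin: Round tin for guitar picks, loose, closed: 44 mm diameter, 32 mm tall, aluminium body with a purple lid (the top 10 mm), about 70 g. Goes in the red tray. Origin: centre of the underside.

How it is judged:
By the outcome, as a careful person would: the job done as asked, in the order asked, and still so for the second after the job is handed in, with the robot touching nothing.
It also fails if it takes over 136 s, if anything falls off the work surface, if the arm or the gripper's body presses on something with over 40 N, if the wrist force passes 120 N, or if a joint passes its speed limit or range.

## Working session

There is one attempt and no reset: what is moved stays moved. The work goes in short steps, Python scripts to look and compute and a shell command to move; the robot and the scene stay as the last step left them, time stands still between calls to the robot, and variables do not carry over. Pictures are saved under pics/ and viewed, at most 14 in all, crops included, and the job is handed in when it is done.

```bash
mkdir -p pics; ls; python3 - <<'E'
from cell import readout, optics
import cv2
print(readout.read_state())
for n in ["top","side"]:
    d=optics.get_image(n); cv2.imwrite(f"pics/{n}0.png",d["color"][:,:,::-1]); print(n,d["fovy"],d["cx"],d["cy"],d["view"])
    for l in ["tray_blue","tray_red","pedal_yellow","pedal_green","pedal_white","slide_brass","slide_ceramic","battery","pick_tin"]:
        print(l,[(b["rect"],round(b["score"],2)) for b in optics.boxes_of(n,l)[:2]])
E
```

```text
pics
{'clock': 0.0, 'qpos': array([ 1.21019398,  0.62933951,  0.03843173,  1.51837618, -0.0270142 ,
        0.99631722, -0.01999291]), 'qd': array([-0.00020372,  0.00047618, -0.00141474, -0.0013962 ,  0.00180941,
        0.00110889, -0.00074188]), 'tau': array([-8.72351825e-05, -5.63404691e+01,  1.22633614e+00, -1.93445206e+01,
        1.10692374e-02,  1.03214852e-02,  2.29120548e-05]), 'eef_pos': array([ 188.71027068, -621.33883403,  230.39058126]), 'tool_rot': array([-3.13966992e+00,  7.45042297e-06,  2.94809800e-01]), 'force': array([-0.44817978, -0.68711324, -0.39135602]), 'torque': array([ 0.02208225, -0.03773797, -0.0282504 ]), 'gripper_force': 0.0, 'width': 85.55756764703763}
top 42.957860781939885 257.13045129300616 187.64411938833632 [[ 1.20805874e-02 -9.99912283e-01  5.43012926e-03 -3.88109933e+00]
 [ 9.98604234e-01  1.23436665e-02  5.13538504e-02 -5.62178640e+02]
 [-5.14163735e-02  4.80216540e-03  9.98665758e-01 -1.05452403e+03]
 [ 0.00000000e+00  0.00000000e+00  0.00000000e+00  1.00000000e+00]]
tray_blue [([95.7, 204.4, 74.0, 72.3], 0.9)]
tray_red [([347.4, 192.9, 81.9, 7
[... 484 characters left out ...]
.88618882e-02 -5.50506651e+02]
 [ 1.78376153e-01  5.00500181e-01  8.47160856e-01 -1.44182997e+02]
 [-2.50784234e-01 -8.09410004e-01  5.31001613e-01 -8.47649597e+02]
 [ 0.00000000e+00  0.00000000e+00  0.00000000e+00  1.00000000e+00]]
tray_blue [([153.7, 155.8, 66.1, 36.4], 0.77)]
tray_red [([203.5, 273.0, 93.0, 80.9], 0.69)]
pedal_yellow [([239.1, 159.7, 36.2, 21.6], 0.73)]
pedal_green [([298.8, 248.6, 53.3, 27.3], 0.92)]
pedal_white [([270.4, 189.0, 41.3, 27.1], 0.79)]
slide_brass [([240.4, 180.9, 10.6, 25.7], 0.86)]
slide_ceramic [([197.9, 187.0, 10.1, 28.1], 0.74), ([213.7, 225.5, 19.9, 20.0], 0.55)]
battery [([253.5, 209.6, 13.0, 23.2], 0.71)]
pick_tin [([212.4, 226.1, 20.4, 19.8], 0.87)]
```

```bash
python3 - <<'E'
import cv2
a=cv2.imread("pics/top0.png"); c=a[100:290,80:440]; cv2.imwrite("pics/top0c.png",cv2.resize(c,None,fx=2.2,fy=2.2,interpolation=cv2.INTER_CUBIC))
E
```

```text
(no output)
```

View pics/top0c.png

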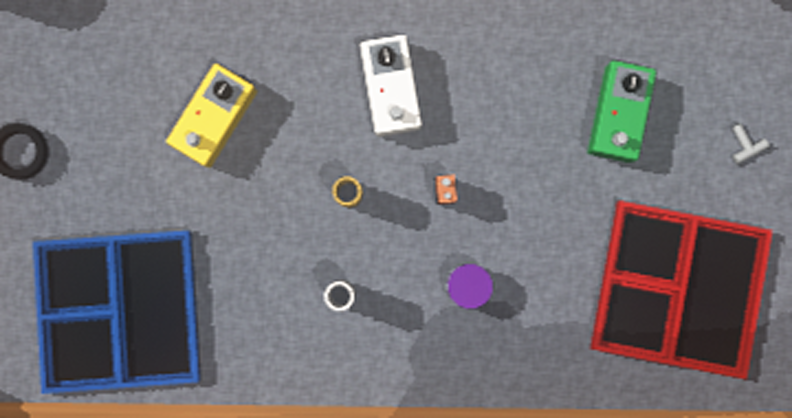

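View pics/side0.png

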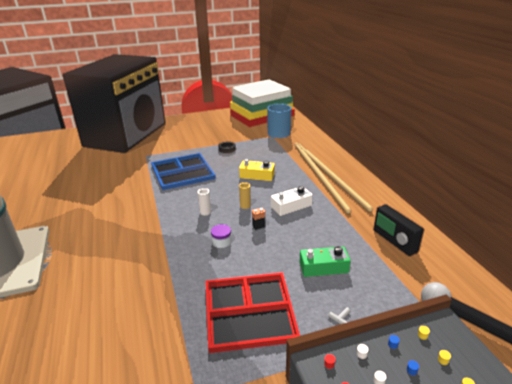

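```bash
cat > h.py <<'E'
import numpy as np, cv2
from scipy.optimize import minimize
from cell import readout, optics
def proj(d,P,fish=False):
    P=np.atleast_2d(P); V=np.array(d["view"]); c=P@V[:3,:3].T+V[:3,3]; c=c*[1,-1,-1]
    f=192/np.tan(np.radians(d["fovy"])/2)
    if fish:
        r=np.hypot(c[:,0],c[:,1]); th=np.arctan2(r,c[:,2]); uv=c[:,:2]/np.maximum(r,1e-9)[:,None]*(f*th)[:,None]
    else: uv=c[:,:2]/c[:,2:]*f
    return uv+[d["cx"],d["cy"]]
def shape(kind):
    box=lambda a,b,z0,z1:np.array([[x,y,z] for x in(-a/2,a/2) for y in(-b/2,b/2) for z in(z0,z1)])
    t=np.linspace(0,2*np.pi,24,endpoint=False)
    cyl=lambda r,z0,z1:np.array([[r*np.cos(a),r*np.sin(a),z] for a in t for z in(z0,z1)])
    return {"tray":box(150,155,0,14),"pedal":box(93,46,0,34),"slide":cyl(14,0,60),"battop":box(26.5,17.5,31,45.5),"lid":cyl(22,22,32),"tin":cyl(22,0,32)}[kind]
def place(S,x,y,yaw,z=0):
    c,s=np.cos(yaw),np.sin(yaw); return S@np.array([[c,-s,0],[s,c,0],[0,0,1]]).T+[x,y,z]
def fit(d,mask,kind,p0,z=0,fish=False,up=4):
    """maximise overlap of filled hull of the mask with the projected model"""
    S=shape(kind); pts=np.argwhere(mask)[:,::-1]; o=pts.min(0)-12; w=pts.max(0)-o+13
    im=lambda q:cv2.fillConvexPoly(np.zeros((w[1]*up,w[0]*up),np.uint8),cv2.convexHull(np.round(((q-o)*up+up/2)).astype(np.int32)),1)
    cor=np.concatenate([pts+e for e in([-.5,-.5],[.5,-.5],[-.5,.5],[.5,.5])]); M=im(cor)
    def cost(p):
        m=im(proj(d,place(S,p[0],p[1],p[2],z),fish)); return 1-(m&M).sum()/max(1,(m|M).sum())
    best=None
    for dy in (0,-.25,.25):
        q=np.array(p0,float)+[0,0,dy]
        r=minimize(cost,q,method="Nelder-Mead",options=dict(initial_simplex=[q,q+[15,0,0],q+[0,15,0],q+[0,0,.15]],xatol=.05,fatol=1e-4))
        if best is None or r.fun<best.fun: best=r
    return np.round(best.x,3),round(best.fun,3)
def blob(m,near=None):
    n,l,s,c=cv2.connectedComponentsWithStats(m.astype(np.uint8))
    k=1+np.argmax(s[1:,4]) if near is None else 1+np.argmin(np.linalg.norm(c[1:]-near,axis=1)+1e3*(s[1:,4]<15))
    return l==k
def hsvmask(rgb,h0,h1,s,v):
    h=cv2.cvtColor(rgb,cv2.COLOR_RGB2HSV); return (h[...,0]>=h0)&(h[...,0]<=h1)&(h[...,1]>=s)&(h[...,2]>=v)
def unproj(d,u,v,z):
    f=192/np.tan(np.radians(d["fovy"])/2); V=np.array(d["view"]); R=V[:3,:3]
    ray=R.T@np.array([(u-d["cx"])/f,-(v-d["cy"])/f,-1]); C=-R.T@V[:3,3]; return C+ray*(z-C[2])/ray[2]
def go(x,y,z,yaw):
    """world target -> twist share (total, about tool z) and shift shares after that twist"""
    s=readout.read_state(); p=s["eef_pos"]; w=s["tool_rot"][2]; dw=(yaw-w+np.pi)%(2*np.pi)-np.pi
    e=np.array([x,y,z])-p; c,q=np.cos(yaw),np.sin(yaw)
    print("t",round(s["clock"],2),"at",p.round(1),s["tool_rot"].round(3),"F",s["force"].round(1),"w",round(s["width"],1),"q7",s["qpos"].round(2)[6])
    print("twist z",round(-dw/np.pi,4),"shift",(np.array([c*e[0]+q*e[1],q*e[0]-c*e[1],-e[2]])/100).round(3))
E
cat > m.py <<'E'
from h import *
def measure(d):
    c=d["color"]
    jobs=[("tray_blue","tray",(105,125,120,60),(133,241)),("tray_red","tray",None,(389,233)),("pedal_yellow","pedal",(22,32,150,120),(176,152)),
    ("pedal_green","pedal",(50,75,120,60),(362,150)),("pedal_white","pedal",None,(257,141)),("slide_brass","slide",None,(238,187)),("battery","battop",None,(283,186)),("pick_tin","lid",(130,150,90,60),(294,230))]
    for n,k,t,near in jobs:
        if n=="tray_red": m=hsvmask(c,0,6,150,80)|hsvmask(c,174,180,150,80)
        elif n=="pedal_white": m=(c.min(2)>150)
        elif n=="slide_brass": m=hsvmask(c,10,25,110,60)
        elif n=="battery": m=hsvmask(c,2,18,90,70)
        else: m=hsvmask(c,*t)
        win=np.zeros_like(m); x,y=near; r=60 if k=="tray" else 32 if k=="pedal" else 16; win[y-r:y+r,x-r:x+r]=1
        m=blob(m&win); 
        z={"tray":14,"pedal":34,"slide":60,"battop":45,"lid":32}[k]; P=unproj(d,*near,z)
        print(n,m.sum(),fit(d,m,k,[P[0],P[1],0.]))
if __name__=="__main__":
    d=optics.get_image("top"); V=np.array(d["view"]); print("cam",-V[:3,:3].T@V[:3,3]); measure(d)
E
python3 m.py
```

```text
cam [ 507.22105485    8.12258554 1082.00814949]
tray_blue 1810 (array([4.41541e+02, 2.74217e+02, 8.30000e-02]), np.float64(0.014))
tray_red 1848 (array([ 4.71023e+02, -2.89441e+02, -1.78000e-01]), np.float64(0.021))
pedal_yellow 510 (array([ 6.37484e+02,  1.81998e+02, -5.33000e-01]), np.float64(0.042))
pedal_green 698 (array([ 6.46740e+02, -2.26576e+02, -1.95000e-01]), np.float64(0.027))
pedal_white 779 (array([6.71259e+02, 4.71100e+00, 2.09000e-01]), np.float64(0.068))
slide_brass 68 (array([5.62559e+02, 4.53810e+01, 3.11000e-01]), np.float64(0.042))
battery 93 (array([ 5.66429e+02, -5.08480e+01,  1.45000e-01]), np.float64(0.123))
pick_tin 326 (array([ 4.72151e+02, -7.59540e+01, -1.90000e-01]), np.float64(0.045))
```

```bash
python3 -m jog '{"claw":[1,1,1,1,1,1,1,1,1,1,1,1],"xyz":[[0,0,0],[0,0,0],[0,0,0],[0,0,0],[0,0,0],[-0.012,-0.51,0],[-0.012,-0.51,0],[-0.012,-0.51,0],[-0.012,-0.51,0],[-0.012,-0.51,0],[-0.012,-0.51,0],[-0.012,-0.51,0]],"twist":[[0,0,0.0527],[0,0,0.0527],[0,0,0.0527],[0,0,0.0527],[0,0,0.0527],[0,0,0],[0,0,0],[0,0,0],[0,0,0],[0,0,0],[0,0,0],[0,0,0]]}'
python3 -m jog '{"claw":[1,1,1,1,1,1,1,1,1,1,1],"xyz":[[-0.012,-0.51,0],[-0.012,-0.51,0],[-0.012,-0.51,0],[-0.012,-0.51,0],[-0.012,-0.51,0],[-0.012,-0.51,0],[-0.012,-0.51,0],[-0.012,-0.51,0],[-0.012,-0.51,0],[-0.012,-0.51,0],[0,0,0]],"twist":[[0,0,0],[0,0,0],[0,0,0],[0,0,0],[0,0,0],[0,0,0],[0,0,0],[0,0,0],[0,0,0],[0,0,0],[0,0,0]]}'
python3 -c "
from h import *
go(637.5,182,120,-.533)"
```

```text
clock: 2.55
eef_pos: [364.0, -308.8, 231.6]
tool_rot: [-3.141, -0.001, -0.533]
force: [0.4, 0.7, 0.1]
width: 85.4
gripper_force: 0.0
clock: 3.92
eef_pos: [612.8, 141.1, 230.7]
tool_rot: [-3.139, 0.001, -0.526]
force: [0.0, -0.9, -0.6]
width: 85.5
gripper_force: 0.0
t 3.92 at [612.8 141.1 230.7] [-3.139e+00  1.000e-03 -5.260e-01] F [ 0.  -0.9 -0.6] w 85.5 q7 -2.23
twist z 0.0023 shift [ 0.005 -0.478  1.107]
```

```bash
python3 -m jog '{"claw":[1,1,1,1],"xyz":[[0,-0.478,0],[0,0,0.4],[0,0,0.4],[0,0,0]],"twist":[[0,0,0.0023],[0,0,0],[0,0,0],[0,0,0]]}'
python3 - <<'E'
from h import *
d=optics.get_image("wrist"); cv2.imwrite("pics/w1.png",d["color"][:,:,::-1]); print(d["fovy"],d["cx"],d["cy"])
m=blob(hsvmask(d["color"],22,32,150,80)); print(m.sum(),fit(d,m,"pedal",[637,182,-.53],fish=True,up=2))
go(637.5,182,8,-.533)
E
```

```text
clock: 4.42
eef_pos: [633.5, 174.8, 148.4]
tool_rot: [3.136, 0.005, -0.541]
force: [-0.6, -0.2, 0.8]
width: 85.9
gripper_force: 0.0
65.70646984690485 262.9139754077953 193.2108805724637
3513 (array([ 6.37230e+02,  1.81486e+02, -5.24000e-01]), np.float64(0.028))
t 4.47 at [635.4 175.2 150.8] [ 3.139e+00  1.000e-03 -5.410e-01] F [-0.3  0.4  1. ] w 85.3 q7 -2.27
twist z -0.0026 shift [-0.016 -0.069  1.428]
```

View pics/w1.png

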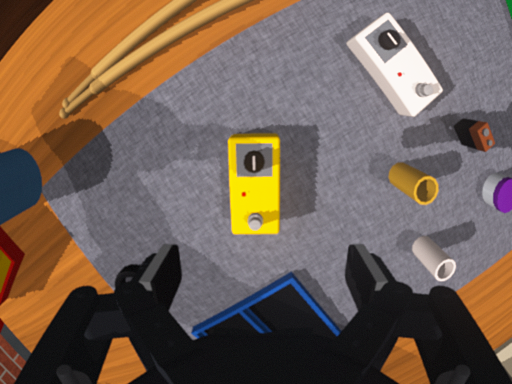

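```bash
python3 -m jog '{"claw":[1,1,1,1,1,0,0,0,0,0,0],"xyz":[[-0.01,-0.07,0.3],[0,0,0.4],[0,0,0.4],[0,0,0.33],[0,0,0],[0,0,0],[0,0,0],[0,0,0],[0,0,0],[0,0,0],[0,0,0]],"twist":[[0,0,-0.003],[0,0,0],[0,0,0],[0,0,0],[0,0,0],[0,0,0],[0,0,0],[0,0,0],[0,0,0],[0,0,0],[0,0,0]]}'
python3 -c "
from h import *
cv2.imwrite('pics/w2.png',optics.get_image('side')['color'][140:240,180:340,::-1].repeat(4,0).repeat(4,1))
go(441.5,274.2,110,.083)"
```

```text
clock: 5.85
eef_pos: [640.4, 182.6, 10.9]
tool_rot: [-3.14, -0.003, -0.531]
force: [-0.8, -1.8, 6.3]
width: 44.7
gripper_force: 63.9
t 5.9 at [640.4 182.6  10.9] [-3.14e+00 -3.00e-03 -5.31e-01] F [-1.2 -1.5  6.2] w 44.8 q7 -2.24
twist z -0.1955 shift [-1.906 -1.078 -0.991]
```

View pics/w2.png

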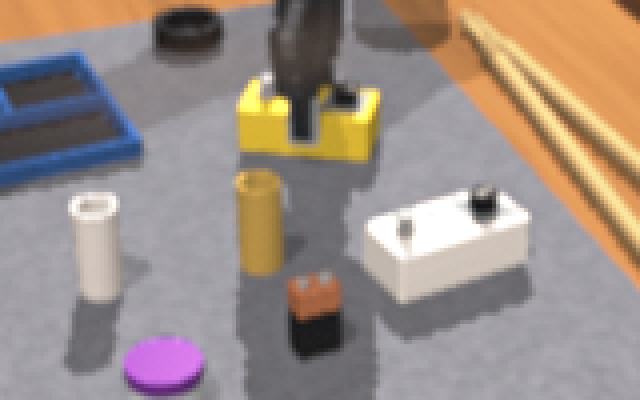

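```bash
python3 -m jog '{"claw":[0,0,0,0,0,0,0,0],"xyz":[[0,0,-0.2],[0,0,-0.4],[0,0,-0.4],[0,0,0],[0,0,0],[0,0,0],[0,0,0],[0,0,0]],"twist":[[0,0,0],[0,0,0],[0,0,0],[0,0,-0.049],[0,0,-0.049],[0,0,-0.049],[0,0,-0.049],[0,0,0]]}'
python3 -c "
from h import *
go(446.6,237,50,.083)"
```

```text
clock: 6.9
eef_pos: [639.2, 182.7, 109.6]
tool_rot: [-3.141, -0.001, 0.083]
force: [0.0, -0.8, -2.2]
width: 44.8
gripper_force: 62.6
t 6.9 at [639.2 182.7 109.6] [-3.141e+00 -1.000e-03  8.300e-02] F [ 0.  -0.8 -2.2] w 44.8 q7 -1.79
twist z 0.0 shift [-1.874 -0.701  0.596]
```

```bash
python3 -m jog '{"claw":[0,0,0,0,0,0,0],"xyz":[[-0.374,-0.14,0],[-0.375,-0.14,0],[-0.375,-0.14,0],[-0.375,-0.14,0],[-0.375,-0.14,0.2],[0,0,0.4],[0,0,0]],"twist":[[0,0,0],[0,0,0],[0,0,0],[0,0,0],[0,0,0],[0,0,0],[0,0,0]]}'
python3 -c "
from h import *
d=optics.get_image('top'); m=hsvmask(d['color'],105,125,120,60); win=np.zeros_like(m);win[180:301,73:193]=1
go(446.6,237,18,.083)
w=optics.get_image('wrist'); m=blob(hsvmask(w['color'],22,32,150,80)); print(m.sum(),fit(w,m,'pedal',[445,237,.083],z=40,fish=True,up=2))
cv2.imwrite('pics/w3.png',w['color'][:,:,::-1])
"
```

```text
clock: 7.78
eef_pos: [444.8, 236.1, 47.2]
tool_rot: [3.139, 0.004, 0.083]
force: [0.4, -0.7, -1.9]
width: 45.1
gripper_force: 62.6
t 7.83 at [446.3 236.4  48.4] [3.141e+00 1.000e-03 8.300e-02] F [ 0.7 -0.2 -2. ] w 44.9 q7 -1.98
twist z -0.0 shift [ 0.004 -0.006  0.304]
10699 (array([4.44670e+02, 2.36623e+02, 7.90000e-02]), np.float64(0.074))
```

View pics/w3.png

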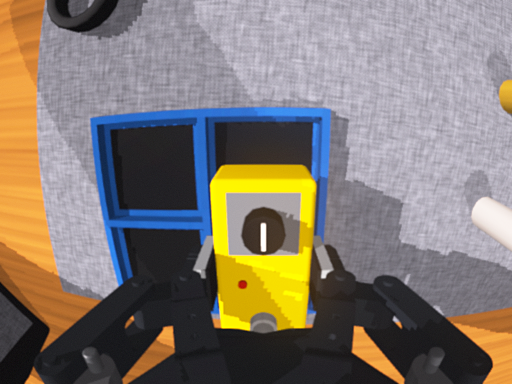

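```bash
python3 -m jog '{"claw":[0,0,0,0,0],"xyz":[[0,0,0.15],[0,0,0.13],[0,0,0.03],[0,0,0],[0,0,0]],"twist":[[0,0,0],[0,0,0],[0,0,0],[0,0,0],[0,0,0]]}'
```

```text
clock: 8.5
eef_pos: [446.4, 236.7, 17.5]
tool_rot: [-3.141, -0.0, 0.085]
force: [-0.2, -0.3, -3.0]
width: 45.0
gripper_force: 62.9
```

```bash
python3 -m jog '{"claw":[0,0,0],"xyz":[[0,0,0.015],[0,0,0],[0,0,0]],"twist":[[0,0,0],[0,0,0],[0,0,0]]}'; python3 -m jog '{"claw":[0,0,0],"xyz":[[0,0,0.01],[0,0,0],[0,0,0]],"twist":[[0,0,0],[0,0,0],[0,0,0]]}'
```

```text
clock: 8.88
eef_pos: [446.3, 236.7, 15.9]
tool_rot: [-3.142, -0.0, 0.085]
force: [-0.1, -0.2, -3.1]
width: 44.8
gripper_force: 62.9
clock: 9.25
eef_pos: [446.3, 236.7, 14.9]
tool_rot: [-3.141, -0.0, 0.085]
force: [0.1, 0.1, -1.5]
width: 45.0
gripper_force: 63.0
```

```bash
python3 -m jog '{"claw":[0.7,0.7,0.7,0.7,0.7,0.7,0.7,0.7],"xyz":[[0,0,0],[0,0,0],[0,0,0],[0,0,-0.1],[0,0,-0.4],[0,0,-0.5],[0,0,-0.4],[0,0,0]],"twist":[[0,0,0],[0,0,0],[0,0,0],[0,0,0],[0,0,0],[0,0,0],[0,0,0],[0,0,0]]}'
python3 -c "
from h import *
w=optics.get_image('wrist'); m=blob(hsvmask(w['color'],22,32,150,80)); print(m.sum(),fit(w,m,'pedal',[445,237,.083],z=4,fish=True,up=2))
cv2.imwrite('pics/w4.png',w['color'][:,:,::-1])
go(562.6,45.4,150,.083)
"
```

```text
clock: 10.25
eef_pos: [448.3, 237.8, 158.4]
tool_rot: [-3.138, -0.007, 0.085]
force: [-0.3, 0.2, -0.6]
width: 59.7
gripper_force: 0.0
3507 (array([4.44814e+02, 2.37269e+02, 7.80000e-02]), np.float64(0.027))
t 10.3 at [447.  237.1 156.6] [-3.14e+00 -3.00e-03  8.50e-02] F [0.  0.1 0.1] w 59.7 q7 -1.99
twist z 0.0006 shift [0.993 2.006 0.066]
```

View pics/w4.png

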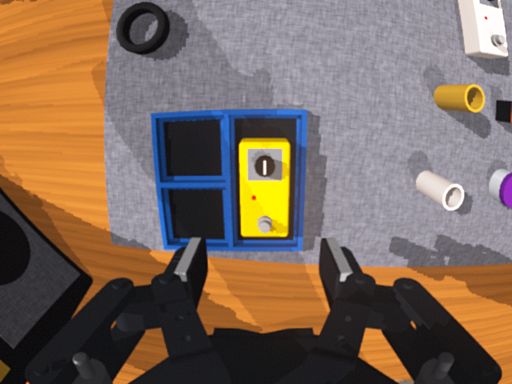

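```bash
python3 -m jog '{"claw":[0.7,0.7,0.7,0.7,0.7,0.7],"xyz":[[0.248,0.5,0],[0.248,0.5,0],[0.248,0.5,0],[0.248,0.5,0],[0,0,0],[0,0,0]],"twist":[[0,0,0],[0,0,0],[0,0,0],[0,0,0],[0,0,0],[0,0,0]]}'
python3 -c "
from h import *
w=optics.get_image('wrist'); m=blob(hsvmask(w['color'],10,28,110,60)&~(hsvmask(w['color'],10,28,110,60)&False),proj(w,[562,45,50],True)[0]); print(m.sum(),fit(w,m,'slide',[562,45,0],fish=True,up=3))
m=blob(hsvmask(w['color'],2,18,90,70),proj(w,[566,-51,42],True)[0]); print(m.sum(),fit(w,m,'battop',[566,-51,.1],fish=True,up=4))
cv2.imwrite('pics/w5.png',w['color'][:,:,::-1])
go(562.6,45.4,26,.083)
"
```

```text
clock: 11.05
eef_pos: [560.8, 46.2, 153.6]
tool_rot: [-3.141, 0.003, 0.085]
force: [0.1, 0.9, -0.0]
width: 59.7
gripper_force: 0.0
1145 (array([ 5.61943e+02,  4.46340e+01, -1.61000e-01]), np.float64(0.019))
595 (array([ 5.66256e+02, -5.11410e+01,  1.38000e-01]), np.float64(0.061))
t 11.1 at [560.7  47.2 153.8] [-3.141e+00  3.000e-03  8.600e-02] F [ 0.6  0.2 -0.3] w 59.8 q7 -1.6
twist z 0.0011 shift [0.018 0.019 1.278]
```

View pics/w5.png

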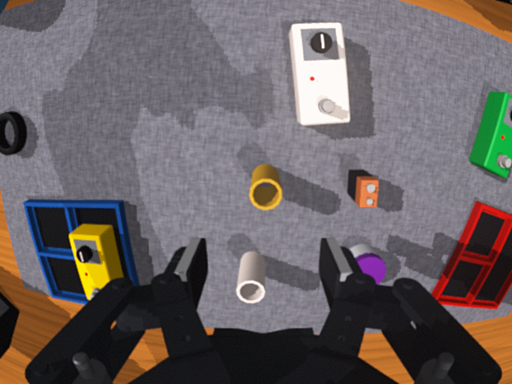

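```bash
python3 -m jog '{"claw":[0.7,0.7,0.7,0.7,0,0,0,0,0,0],"xyz":[[0.015,0.024,0.3],[0,0,0.4],[0,0,0.38],[0,0,0.2],[0,0,0],[0,0,0],[0,0,0],[0,0,0],[0,0,0],[0,0,0]],"twist":[[0,0,0],[0,0,0],[0,0,0],[0,0,0],[0,0,0],[0,0,0],[0,0,0],[0,0,0],[0,0,0],[0,0,0]]}'
python3 -m jog '{"claw":[0,0,0,0],"xyz":[[0,0,-0.2],[0,0,-0.4],[0,0,-0.3],[0,0,0]],"twist":[[0,0,0],[0,0,0],[0,0,0],[0,0,0]]}'
python3 -c "
from h import *
w=.083;c,s=np.cos(w),np.sin(w)
for a in (-36,36):
  p=[441.5+c*a-s*37.5,274.2+s*a+c*37.5]; print(p); go(*p,60,w)
"
```

```text
clock: 12.35
eef_pos: [564.1, 43.6, 27.4]
tool_rot: [-3.141, -0.001, 0.085]
force: [-0.7, 0.1, 3.0]
width: 27.1
gripper_force: 59.4
clock: 12.85
eef_pos: [565.4, 43.6, 119.0]
tool_rot: [-3.142, -0.005, 0.085]
force: [-0.0, -0.2, -2.0]
width: 26.9
gripper_force: 59.1
[np.float64(402.5150032668652), np.float64(308.5863349270821)]
t 12.85 at [565.4  43.6 119. ] [-3.142 -0.005  0.085] F [-0.  -0.2 -2. ] w 26.9 q7 -1.59
twist z 0.0005 shift [-1.404 -2.776  0.59 ]
[np.float64(474.26714160913815), np.float64(314.5554758461189)]
t 12.85 at [565.4  43.6 119. ] [-3.142 -0.005  0.085] F [-0.  -0.2 -2. ] w 26.9 q7 -1.59
twist z 0.0005 shift [-0.684 -2.776  0.59 ]
```

```bash
python3 -m jog '{"claw":[0,0,0,0,0,0,0,0,0],"xyz":[[-0.115,-0.464,0],[-0.115,-0.464,0],[-0.115,-0.464,0],[-0.115,-0.464,0],[-0.115,-0.464,0],[-0.115,-0.464,0],[0,0,0.3],[0,0,0.29],[0,0,0]],"twist":[[0,0,0],[0,0,0],[0,0,0],[0,0,0],[0,0,0],[0,0,0],[0,0,0],[0,0,0],[0,0,0]]}'
python3 -c "
from h import *
go(474.3,314.5,32.5,.083)
w=optics.get_image('wrist'); cv2.imwrite('pics/w6.png',w['color'][:,:,::-1])
"
```

```text
clock: 13.98
eef_pos: [469.0, 313.5, 55.0]
tool_rot: [3.138, 0.006, 0.085]
force: [0.8, -1.1, -1.4]
width: 26.7
gripper_force: 59.2
t 13.97 at [469.  313.5  55. ] [3.138 0.006 0.085] F [ 0.8 -1.1 -1.4] w 26.7 q7 -2.05
twist z 0.0007 shift [ 0.053 -0.005  0.225]
```

View pics/w6.png

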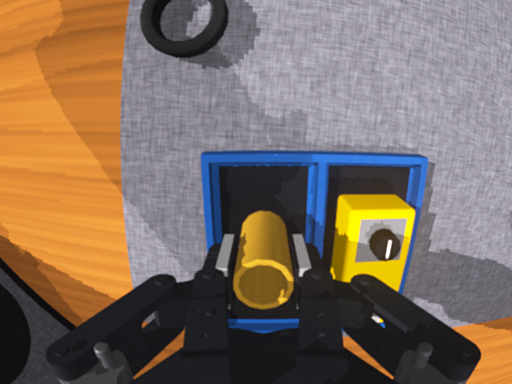

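```bash
python3 -m jog '{"claw":[0,0,0,0,0],"xyz":[[0.04,0,0.1],[0,0,0.1],[0,0,0.02],[0,0,0],[0,0,0]],"twist":[[0,0,0],[0,0,0],[0,0,0],[0,0,0],[0,0,0]]}'
```

```text
clock: 14.65
eef_pos: [475.5, 315.6, 36.1]
tool_rot: [-3.141, -0.0, 0.085]
force: [0.4, -0.9, -0.2]
width: 26.9
gripper_force: 59.2
```

```bash
python3 -m jog '{"claw":[0,0,0,0],"xyz":[[0,0,0.025],[0,0,0.01],[0,0,0],[0,0,0]],"twist":[[0,0,0],[0,0,0],[0,0,0],[0,0,0]]}';python3 -m jog '{"claw":[0,0,0],"xyz":[[0,0,0.01],[0,0,0],[0,0,0]],"twist":[[0,0,0],[0,0,0],[0,0,0]]}'
```

```text
clock: 15.15
eef_pos: [475.4, 315.4, 32.3]
tool_rot: [-3.142, -0.0, 0.085]
force: [-0.4, -0.4, -0.9]
width: 26.7
gripper_force: 59.2
clock: 15.52
eef_pos: [475.5, 315.5, 31.4]
tool_rot: [-3.141, -0.0, 0.085]
force: [-0.3, -0.5, -0.2]
width: 26.8
gripper_force: 59.4
```

```bash
python3 -m jog '{"claw":[0,0],"xyz":[[0,0,0.007],[0,0,0]],"twist":[[0,0,0],[0,0,0]]}';python3 -m jog '{"claw":[0.6,0.6,0.6,0.6,0.6,0.6,0.6,0.6],"xyz":[[0,0,0],[0,0,0],[0,0,0],[0,0,-0.1],[0,0,-0.4],[0,0,-0.5],[0,0,-0.3],[0,0,0]],"twist":[[0,0,0],[0,0,0],[0,0,0],[0,0,0],[0,0,0],[0,0,0],[0,0,0],[0,0,0]]}'
python3 -c "
from h import *
w=optics.get_image('wrist'); m=blob(hsvmask(w['color'],10,28,110,60),proj(w,[475,315,50],True)[0]); print(m.sum(),fit(w,m,'slide',[475,315,0],z=4,fish=True,up=3))
go(566.3,-51,150,.14)
"
```

```text
clock: 15.78
eef_pos: [475.5, 315.5, 31.3]
tool_rot: [-3.141, -0.0, 0.085]
force: [-0.8, -0.5, 5.7]
width: 26.7
gripper_force: 60.0
clock: 16.77
eef_pos: [477.0, 316.5, 163.8]
tool_rot: [-3.138, -0.005, 0.085]
force: [-0.1, 0.8, -0.4]
width: 51.2
gripper_force: 0.0
1186 (array([ 4.74593e+02,  3.15342e+02, -2.85000e-01]), np.float64(0.068))
t 16.82 at [475.9 315.8 162. ] [-3.14e+00 -2.00e-03  8.50e-02] F [ 0.4  0.1 -0.5] w 51.0 q7 -2.05
twist z -0.0175 shift [0.383 3.758 0.12 ]
```

```bash
python3 -m jog '{"claw":[0.6,0.6,0.6,0.6,0.6,0.6,0.6,0.6,0.6,0.6,0.6],"xyz":[[0,0,0],[0.048,0.47,0],[0.048,0.47,0],[0.048,0.47,0],[0.048,0.47,0],[0.048,0.47,0],[0.048,0.47,0],[0.048,0.47,0],[0.048,0.47,0],[0,0,0],[0,0,0]],"twist":[[0,0,-0.0175],[0,0,0],[0,0,0],[0,0,0],[0,0,0],[0,0,0],[0,0,0],[0,0,0],[0,0,0],[0,0,0],[0,0,0]]}'
python3 -c "
from h import *
w=optics.get_image('wrist'); 
m=blob(hsvmask(w['color'],2,18,90,70),proj(w,[566,-51,42],True)[0]); print(m.sum(),fit(w,m,'battop',[566,-51,.1],fish=True,up=4))
m=blob(hsvmask(w['color'],130,150,90,60)); print(m.sum(),fit(w,m,'lid',[472,-76,.1],fish=True,up=4))
go(566.3,-51,16,.14)
"
```

```text
clock: 18.2
eef_pos: [564.8, -50.8, 159.5]
tool_rot: [-3.14, 0.002, 0.14]
force: [-0.4, 0.9, -0.4]
width: 51.2
gripper_force: 0.0
527 (array([ 5.66254e+02, -5.11670e+01,  1.14000e-01]), np.float64(0.062))
1225 (array([ 4.71464e+02, -7.64040e+01,  2.01000e-01]), np.float64(0.016))
t 18.25 at [565.  -49.9 159.7] [-3.14e+00  2.00e-03  1.42e-01] F [-0.5  0.6 -0.7] w 51.2 q7 -1.37
twist z 0.0005 shift [0.012 0.012 1.437]
```

```bash
python3 -m jog '{"claw":[0.6,0.6,0.6,0.6,0,0,0,0,0,0],"xyz":[[0.01,0.01,0.4],[0,0,0.45],[0,0,0.4],[0,0,0.18],[0,0,0],[0,0,0],[0,0,0],[0,0,0],[0,0,0],[0,0,0]],"twist":[[0,0,0.004],[0,0,0],[0,0,0],[0,0,0],[0,0,0],[0,0,0],[0,0,0],[0,0,0],[0,0,0],[0,0,0]]}'
python3 -m jog '{"claw":[0,0,0,0],"xyz":[[0,0,-0.2],[0,0,-0.4],[0,0,-0.4],[0,0,0]],"twist":[[0,0,0.01],[0,0,0],[0,0,0],[0,0,0]]}'
python3 -c "
from h import *
go(402.5,308.6,60,.083)
"
```

```text
clock: 19.5
eef_pos: [567.9, -52.4, 18.9]
tool_rot: [3.141, -0.002, 0.127]
force: [-0.9, 0.2, 7.2]
width: 16.4
gripper_force: 60.5
clock: 20.0
eef_pos: [569.4, -52.7, 120.9]
tool_rot: [3.141, -0.007, 0.096]
force: [-0.1, -0.0, -1.1]
width: 16.2
gripper_force: 59.7
t 20.0 at [569.4 -52.7 120.9] [ 3.141 -0.007  0.096] F [-0.1 -0.  -1.1] w 16.2 q7 -1.4
twist z 0.004 shift [-1.363 -3.739  0.609]
```

```bash
python3 -m jog '{"claw":[0,0,0,0,0,0,0,0,0,0,0],"xyz":[[-0.17,-0.467,0],[-0.17,-0.467,0],[-0.17,-0.467,0],[-0.17,-0.467,0],[-0.17,-0.467,0],[-0.17,-0.467,0],[-0.17,-0.467,0],[-0.17,-0.467,0],[0,0,0.3],[0,0,0.3],[0,0,0]],"twist":[[0,0,0.004],[0,0,0],[0,0,0],[0,0,0],[0,0,0],[0,0,0],[0,0,0],[0,0,0],[0,0,0],[0,0,0],[0,0,0]]}'
python3 -c "
from h import *
go(402.5,308.6,24,.083)
w=optics.get_image('wrist'); cv2.imwrite('pics/w7.png',w['color'][:,:,::-1])
"
```

```text
clock: 21.38
eef_pos: [397.9, 306.9, 55.5]
tool_rot: [3.138, 0.005, 0.084]
force: [0.2, -1.4, -0.4]
width: 16.1
gripper_force: 59.7
t 21.38 at [397.9 306.9  55.5] [3.138 0.005 0.084] F [ 0.2 -1.4 -0.4] w 16.1 q7 -2.05
twist z 0.0002 shift [ 0.048 -0.013  0.315]
```

View pics/w7.png

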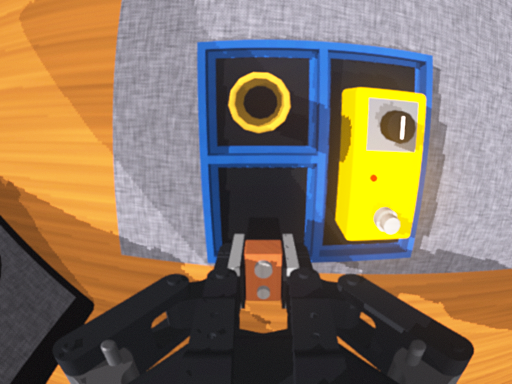

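```bash
python3 -m jog '{"claw":[0,0,0,0,0],"xyz":[[0.02,0,0.15],[0,0,0.12],[0,0,0.02],[0,0,0],[0,0,0]],"twist":[[0,0,0],[0,0,0],[0,0,0],[0,0,0],[0,0,0]]}'
```

```text
clock: 22.05
eef_pos: [401.9, 308.6, 28.9]
tool_rot: [-3.141, -0.0, 0.083]
force: [0.7, -0.1, -0.2]
width: 16.3
gripper_force: 59.7
```

```bash
python3 -m jog '{"claw":[0,0,0,0],"xyz":[[0,0,0.03],[0,0,0.015],[0,0,0],[0,0,0]],"twist":[[0,0,0],[0,0,0],[0,0,0],[0,0,0]]}';python3 -m jog '{"claw":[0,0,0],"xyz":[[0,0,0.01],[0,0,0],[0,0,0]],"twist":[[0,0,0],[0,0,0],[0,0,0]]}'
```

```text
clock: 22.55
eef_pos: [401.8, 308.5, 24.1]
tool_rot: [-3.142, -0.0, 0.083]
force: [-0.4, 1.0, 0.0]
width: 16.0
gripper_force: 59.7
clock: 22.92
eef_pos: [401.8, 308.5, 23.1]
tool_rot: [-3.142, -0.0, 0.083]
force: [0.5, 0.3, -0.2]
width: 16.7
gripper_force: 59.7
```

```bash
python3 -m jog '{"claw":[0,0,0],"xyz":[[0,0,0.008],[0,0,0],[0,0,0]],"twist":[[0,0,0],[0,0,0],[0,0,0]]}';python3 -m jog '{"claw":[0,0,0],"xyz":[[0,0,0.006],[0,0,0],[0,0,0]],"twist":[[0,0,0],[0,0,0],[0,0,0]]}'
```

```text
clock: 23.3
eef_pos: [401.8, 308.5, 22.9]
tool_rot: [-3.141, -0.0, 0.083]
force: [-1.2, -0.2, 5.9]
width: 16.3
gripper_force: 60.6
clock: 23.68
eef_pos: [401.8, 308.5, 22.9]
tool_rot: [-3.141, -0.0, 0.083]
force: [-1.7, -1.7, 12.1]
width: 16.4
gripper_force: 61.5
```

```bash
python3 -m jog '{"claw":[0.45,0.45,0.45,0.45,0.45,0.45,0.45,0.45],"xyz":[[0,0,0],[0,0,0],[0,0,0],[0,0,-0.1],[0,0,-0.4],[0,0,-0.5],[0,0,-0.4],[0,0,0]],"twist":[[0,0,0],[0,0,0],[0,0,0],[0,0,0],[0,0,0],[0,0,0],[0,0,0],[0,0,0]]}'
python3 -c "
from h import *
w=optics.get_image('wrist'); cv2.imwrite('pics/w8.png',w['color'][:,:,::-1])
go(646.7,-226.6,150,-.195)
"
```

```text
clock: 24.68
eef_pos: [403.5, 309.8, 165.2]
tool_rot: [-3.137, -0.006, 0.083]
force: [0.2, -0.1, 0.7]
width: 38.2
gripper_force: 0.0
t 24.73 at [402.4 309.1 163.4] [-3.139e+00 -3.000e-03  8.300e-02] F [-0.9  0.3  0.9] w 38.4 q7 -2.07
twist z 0.0886 shift [3.435 4.782 0.134]
```

View pics/w8.png

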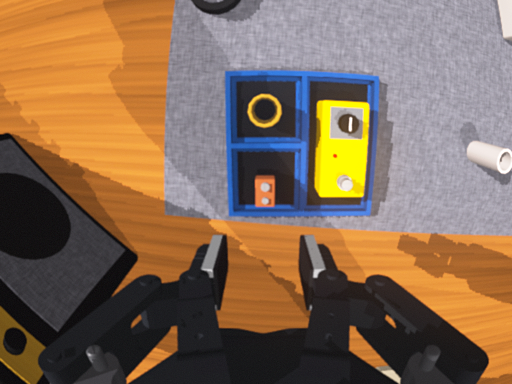

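```bash
python3 - <<'E'
from h import *
w=optics.get_image('wrist'); c=w['color']
V=np.array(w['view']); print("cam",(-V[:3,:3].T@V[:3,3]).round(), V[2,:3].round(2))
m=blob(hsvmask(c,2,18,90,70),proj(w,[402,308,46],True)[0]); print(m.sum(),fit(w,m,'battop',[402,308,.1],z=4,fish=True,up=4))
m=blob(hsvmask(c,105,125,120,60),proj(w,[441,274,14],True)[0]); print(m.sum(),fit(w,m,'tray',[441,274,.1],fish=True,up=2))
E
```

```text
cam [478. 315. 307.] [0.29 0.02 0.96]
560 (array([4.00698e+02, 3.08862e+02, 8.50000e-02]), np.float64(0.122))
7294 (array([4.43327e+02, 2.73616e+02, 8.60000e-02]), np.float64(0.031))
```

```bash
python3 -m jog '{"claw":[1,1,1,1,1,1,1,1,1,1,1,1],"xyz":[[0,0,0],[0,0,0],[0.312,0.434,0],[0.312,0.434,0],[0.312,0.434,0],[0.312,0.434,0],[0.312,0.434,0],[0.312,0.434,0],[0.312,0.434,0],[0.312,0.434,0],[0.312,0.434,0],[0.312,0.434,0]],"twist":[[0,0,0.044],[0,0,0.044],[0,0,0],[0,0,0],[0,0,0],[0,0,0],[0,0,0],[0,0,0],[0,0,0],[0,0,0],[0,0,0],[0,0,0]]}'
python3 -m jog '{"claw":[1,1,1],"xyz":[[0.312,0.434,0],[0,0,0],[0,0,0]],"twist":[[0,0,0],[0,0,0],[0,0,0]]}'
python3 -c "
from h import *
w=optics.get_image('wrist'); m=blob(hsvmask(w['color'],50,75,120,50)); print(m.sum(),fit(w,m,'pedal',[646,-226,-.195],fish=True,up=2))
go(646.7,-226.6,8,-.195)
"
```

```text
clock: 26.28
eef_pos: [624.1, -178.6, 159.6]
tool_rot: [-3.141, 0.004, -0.193]
force: [0.1, 0.8, 0.4]
width: 85.4
gripper_force: 0.0
clock: 26.65
eef_pos: [645.7, -225.0, 159.7]
tool_rot: [-3.14, 0.004, -0.193]
force: [-0.3, 1.1, -0.6]
width: 85.5
gripper_force: 0.0
3205 (array([ 6.46043e+02, -2.26623e+02, -2.05000e-01]), np.float64(0.03))
t 26.7 at [ 646.  -224.1  160.1] [-3.14e+00  3.00e-03 -1.92e-01] F [-0.3  0.6 -0.6] w 85.5 q7 -1.35
twist z 0.001 shift [0.012 0.024 1.521]
```

```bash
python3 -m jog '{"claw":[1,1,1,1,1,0,0,0,0,0,0],"xyz":[[0,0.022,0.3],[0,0,0.45],[0,0,0.45],[0,0,0.3],[0,0,0],[0,0,0],[0,0,0],[0,0,0],[0,0,0],[0,0,0],[0,0,0]],"twist":[[0,0,0.003],[0,0,0],[0,0,0],[0,0,0],[0,0,0],[0,0,0],[0,0,0],[0,0,0],[0,0,0],[0,0,0],[0,0,0]]}'
python3 -m jog '{"claw":[0,0,0,0],"xyz":[[0,0,-0.2],[0,0,-0.4],[0,0,-0.4],[0,0,0]],"twist":[[0,0,0],[0,0,0],[0,0,0],[0,0,0]]}'
python3 -c "
from h import *
w=-.178; go(471+37.5*np.sin(w),-289.4-37.5*np.cos(w),50,w); go(472,-76,150,0)
"
```

```text
clock: 28.08
eef_pos: [648.1, -228.2, 14.0]
tool_rot: [-3.141, -0.003, -0.202]
force: [-1.4, 0.4, 6.5]
width: 44.6
gripper_force: 64.6
clock: 28.58
eef_pos: [649.2, -229.4, 116.6]
tool_rot: [3.14, -0.008, -0.203]
force: [0.8, 0.7, -2.7]
width: 44.7
gripper_force: 63.6
t 28.57 at [ 649.2 -229.4  116.6] [ 3.14  -0.008 -0.203] F [ 0.8  0.7 -2.7] w 44.7 q7 -1.35
twist z -0.0079 shift [-1.647  1.281  0.666]
t 28.57 at [ 649.2 -229.4  116.6] [ 3.14  -0.008 -0.203] F [ 0.8  0.7 -2.7] w 44.7 q7 -1.35
twist z -0.0646 shift [-1.772 -1.534 -0.334]
```

```bash
python3 -m jog '{"claw":[0,0,0,0,0,0,0,0,0],"xyz":[[0,0,0],[-0.4,0.32,0],[-0.41,0.32,0],[-0.41,0.32,0],[-0.41,0.32,0],[0,0,0.3],[0,0,0.3],[0,0,0.05],[0,0,0]],"twist":[[0,0,-0.008],[0,0,0],[0,0,0],[0,0,0],[0,0,0],[0,0,0],[0,0,0],[0,0,0],[0,0,0]]}'
python3 -c "
from h import *
w=-.178; go(471+37.5*np.sin(w)+2,-289.4-37.5*np.cos(w),18,w)
w=optics.get_image('wrist'); m=blob(hsvmask(w['color'],50,75,120,50)); print(m.sum(),fit(w,m,'pedal',[464,-326,-.178],z=32,fish=True,up=2))
c=w['color'];m=blob(hsvmask(c,0,6,150,80)|hsvmask(c,174,180,150,80),proj(w,[471,-289,14],True)[0]); print(m.sum(),fit(w,m,'tray',[471,-289,-.18],fish=True,up=2))
cv2.imwrite('pics/w9.png',c[:,:,::-1])
"
```

```text
clock: 29.7
eef_pos: [463.1, -325.0, 46.2]
tool_rot: [-3.141, 0.002, -0.177]
force: [0.4, -0.0, -2.2]
width: 44.5
gripper_force: 63.4
t 29.7 at [ 463.1 -325.    46.2] [-3.141e+00  2.000e-03 -1.770e-01] F [ 0.4 -0.  -2.2] w 44.5 q7 -1.06
twist z 0.0004 shift [0.034 0.008 0.282]
10442 (array([ 4.61060e+02, -3.24203e+02, -1.77000e-01]), np.float64(0.05))
12150 (array([ 5.08841e+02, -2.92976e+02, -7.40000e-02]), np.float64(0.161))
```

View pics/w9.png

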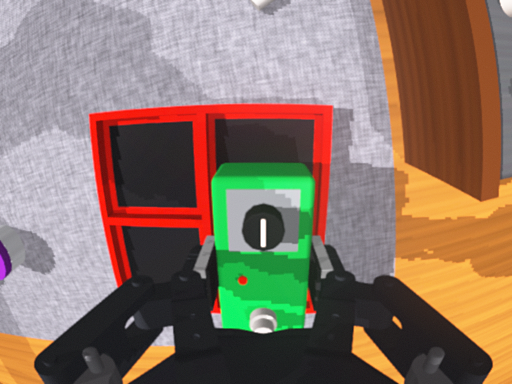

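```bash
python3 -m jog '{"claw":[0,0,0,0,0],"xyz":[[0.02,0.005,0.15],[0,0,0.08],[0,0,0.02],[0,0,0],[0,0,0]],"twist":[[0,0,0],[0,0,0],[0,0,0],[0,0,0],[0,0,0]]}'
```

```text
clock: 30.38
eef_pos: [465.6, -326.3, 22.0]
tool_rot: [3.141, -0.001, -0.177]
force: [-0.0, 0.0, -2.5]
width: 44.4
gripper_force: 63.5
```

```bash
python3 -m jog '{"claw":[0,0,0,0],"xyz":[[0,0,0.03],[0,0,0.005],[0,0,0],[0,0,0]],"twist":[[0,0,0],[0,0,0],[0,0,0],[0,0,0]]}';python3 -m jog '{"claw":[0,0,0],"xyz":[[0,0,0.007],[0,0,0],[0,0,0]],"twist":[[0,0,0],[0,0,0],[0,0,0]]}'
```

```text
clock: 30.88
eef_pos: [465.4, -326.2, 18.3]
tool_rot: [3.142, -0.0, -0.177]
force: [-0.3, -0.1, -2.3]
width: 44.7
gripper_force: 63.5
clock: 31.25
eef_pos: [465.4, -326.2, 18.0]
tool_rot: [3.142, -0.0, -0.177]
force: [-1.4, 1.7, 5.2]
width: 45.1
gripper_force: 64.3
```

```bash
python3 -m jog '{"claw":[0.7,0.7,0.7,0.7,0.7,0.7,0.7,0.7],"xyz":[[0,0,0],[0,0,0],[0,0,0],[0,0,-0.1],[0,0,-0.4],[0,0,-0.5],[0,0,-0.4],[0,0,0]],"twist":[[0,0,0],[0,0,0],[0,0,0],[0,0,0],[0,0,0],[0,0,0],[0,0,0],[0,0,0]]}'
python3 -c "
from h import *
w=optics.get_image('wrist'); c=w['color'];m=blob(hsvmask(c,50,75,120,50)); print(m.sum(),fit(w,m,'pedal',[464,-326,-.178],z=4,fish=True,up=2))
m=blob(hsvmask(c,0,6,150,80)|hsvmask(c,174,180,150,80),proj(w,[471,-289,14],True)[0]); print(m.sum(),fit(w,m,'tray',[471,-289,-.18],fish=True,up=2))
go(471.8,-76.2,150,-.178)
"
```

```text
clock: 32.25
eef_pos: [467.4, -327.7, 161.5]
tool_rot: [3.139, -0.007, -0.178]
force: [-0.2, -0.3, -0.6]
width: 60.0
gripper_force: 0.0
3435 (array([ 4.64195e+02, -3.25151e+02, -1.77000e-01]), np.float64(0.038))
7871 (array([ 4.71241e+02, -2.88550e+02, -1.79000e-01]), np.float64(0.03))
t 32.3 at [ 466.2 -326.7  159.4] [ 3.14  -0.004 -0.177] F [-0.7  0.1 -0.6] w 60.1 q7 -1.08
twist z 0.0002 shift [-0.389 -2.475  0.094]
```

```bash
python3 -m jog '{"claw":[0.9,0.9,0.9,0.9,0.9,0.9,0.9,0.9],"xyz":[[-0.078,-0.495,0],[-0.078,-0.495,0],[-0.078,-0.495,0],[-0.078,-0.495,0],[-0.078,-0.495,0],[0,0,0.4],[0,0,0.2],[0,0,0]],"twist":[[0,0,0],[0,0,0],[0,0,0],[0,0,0],[0,0,0],[0,0,0],[0,0,0],[0,0,0]]}'
python3 -c "
from h import *
w=optics.get_image('wrist')
m=blob(hsvmask(w['color'],130,150,90,60)); print(m.sum(),fit(w,m,'lid',[472,-76,.1],fish=True,up=3))
go(471.7,-76.3,8,-.178)
"
```

```text
clock: 33.3
eef_pos: [468.6, -75.2, 95.6]
tool_rot: [3.141, 0.005, -0.177]
force: [-0.2, 0.2, -0.3]
width: 76.9
gripper_force: 0.0
2687 (array([ 4.71517e+02, -7.60120e+01,  4.13000e-01]), np.float64(0.016))
t 33.35 at [469.6 -75.6  96.6] [ 3.141e+00  3.000e-03 -1.780e-01] F [-0.1 -0.3  0.5] w 76.8 q7 -1.48
twist z 0.0002 shift [0.022 0.003 0.886]
```

```bash
python3 -m jog '{"claw":[0.9,0.9,0.9,0.9,0,0,0,0,0,0],"xyz":[[0.01,0.004,0.35],[0,0,0.35],[0,0,0.18],[0,0,0],[0,0,0],[0,0,0],[0,0,0],[0,0,0],[0,0,0],[0,0,0]],"twist":[[0,0,0],[0,0,0],[0,0,0],[0,0,0],[0,0,0],[0,0,0],[0,0,0],[0,0,0],[0,0,0],[0,0,0]]}'
python3 -m jog '{"claw":[0,0,0,0],"xyz":[[0,0,-0.2],[0,0,-0.4],[0,0,-0.4],[0,0,0]],"twist":[[0,0,0],[0,0,0],[0,0,0],[0,0,0]]}'
python3 -c "
from h import *
w=-.178; c,s=np.cos(w),np.sin(w)
for a in(-36,36): go(471.1+c*a-s*37.5,-289+s*a+c*37.5,60,w)
"
```

```text
clock: 34.6
eef_pos: [472.7, -76.4, 11.3]
tool_rot: [-3.141, -0.002, -0.177]
force: [-1.0, -0.2, 6.9]
width: 41.5
gripper_force: 59.7
clock: 35.1
eef_pos: [474.1, -76.7, 113.0]
tool_rot: [-3.141, -0.007, -0.177]
force: [-0.0, 0.6, -0.9]
width: 41.9
gripper_force: 60.8
t 35.1 at [474.1 -76.7 113. ] [-3.141 -0.007 -0.177] F [-0.   0.6 -0.9] w 41.9 q7 -1.3
twist z 0.0002 shift [-0.014  1.72   0.53 ]
t 35.1 at [474.1 -76.7 113. ] [-3.141 -0.007 -0.177] F [-0.   0.6 -0.9] w 41.9 q7 -1.3
twist z 0.0002 shift [0.706 1.72  0.53 ]
```

```bash
python3 -m jog '{"claw":[0,0,0,0,0,0,0,0,0],"xyz":[[0.175,0.43,0],[0.177,0.43,0],[0.177,0.43,0],[0.177,0.43,0],[0,0,0.3],[0,0,0.3],[0,0,0.1],[0,0,0],[0,0,0]],"twist":[[0,0,0],[0,0,0],[0,0,0],[0,0,0],[0,0,0],[0,0,0],[0,0,0],[0,0,0],[0,0,0]]}'
python3 -c "
from h import *
w=-.178; c,s=np.cos(w),np.sin(w)
go(471.1+c*36-s*37.5,-289+s*36+c*37.5,15.5,w)
w=optics.get_image('wrist'); cv2.imwrite('pics/w10.png',w['color'][:,:,::-1])
"
```

```text
clock: 36.22
eef_pos: [511.6, -258.3, 40.7]
tool_rot: [3.141, -0.001, -0.177]
force: [0.2, -0.1, -0.8]
width: 41.9
gripper_force: 60.9
t 36.23 at [ 511.6 -258.3   40.7] [ 3.141e+00 -1.000e-03 -1.770e-01] F [ 0.2 -0.1 -0.8] w 41.9 q7 -1.03
twist z 0.0002 shift [ 0.015 -0.001  0.252]
```

View pics/w10.png

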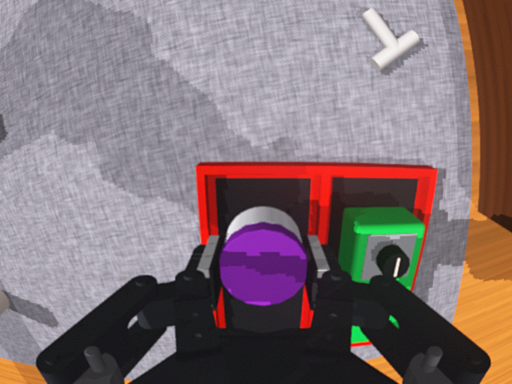

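Tin hangs level over the far small bay (lid at 264,265), with the green pedal in its long bay.

```bash
python3 -m jog '{"claw":[0,0,0,0,0],"xyz":[[0.01,0,0.15],[0,0,0.08],[0,0,0],[0,0,0],[0,0,0]],"twist":[[0,0,0],[0,0,0],[0,0,0],[0,0,0],[0,0,0]]}';python3 -m jog '{"claw":[0,0,0],"xyz":[[0,0,0.01],[0,0,0],[0,0,0]],"twist":[[0,0,0],[0,0,0],[0,0,0]]}'
```

```text
clock: 36.9
eef_pos: [511.9, -258.2, 16.7]
tool_rot: [3.142, 0.001, -0.177]
force: [0.5, 0.6, -1.2]
width: 42.1
gripper_force: 61.2
clock: 37.28
eef_pos: [512.0, -258.2, 15.8]
tool_rot: [-3.142, 0.0, -0.177]
force: [0.0, -0.2, 0.0]
width: 41.6
gripper_force: 61.2
```

```bash
python3 -m jog '{"claw":[0,0,0],"xyz":[[0,0,0.006],[0,0,0],[0,0,0]],"twist":[[0,0,0],[0,0,0],[0,0,0]]}';python3 -m jog '{"claw":[0.7,0.7,0.7,0.7,0.7,0.7,0.7,0.7],"xyz":[[0,0,0],[0,0,0],[0,0,0],[0,0,-0.1],[0,0,-0.4],[0,0,-0.5],[0,0,-0.5],[0,0,0]],"twist":[[0,0,0],[0,0,0],[0,0,0],[0,0,0],[0,0,0],[0,0,0],[0,0,0],[0,0,0]]}'
python3 - <<'E'
from h import *
d=optics.get_image("top"); c=d["color"][100:290,80:440,::-1]; cv2.imwrite("pics/f1.png",cv2.resize(c,None,fx=2.2,fy=2.2,interpolation=cv2.INTER_CUBIC))
w=optics.get_image('wrist'); c=w['color']; cv2.imwrite('pics/f2.png',c[:,:,::-1])
m=blob(hsvmask(c,130,150,90,60)); print(fit(w,m,'lid',[512,-258,.1],z=4,fish=True,up=3))
E
```

```text
clock: 37.65
eef_pos: [512.0, -258.2, 15.3]
tool_rot: [-3.142, 0.0, -0.177]
force: [-0.9, -0.1, 2.9]
width: 41.9
gripper_force: 61.3
clock: 38.65
eef_pos: [514.6, -259.8, 169.9]
tool_rot: [3.139, -0.008, -0.178]
force: [-0.4, 0.2, -0.6]
width: 59.8
gripper_force: 0.0
(array([ 5.11103e+02, -2.57960e+02, -1.05000e-01]), np.float64(0.045))
```

View pics/f1.png

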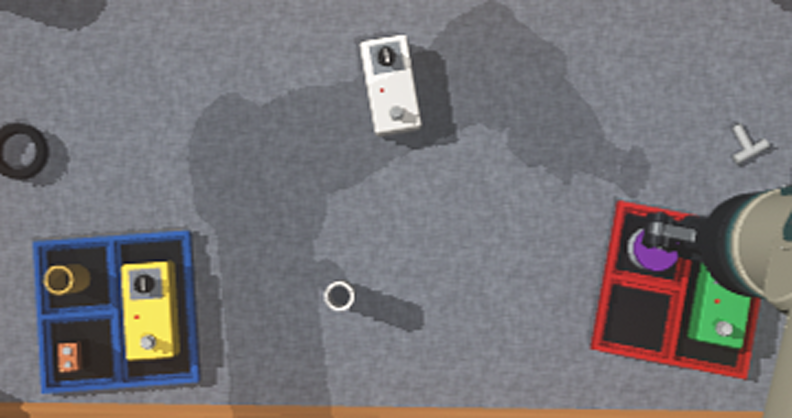

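View pics/f2.png

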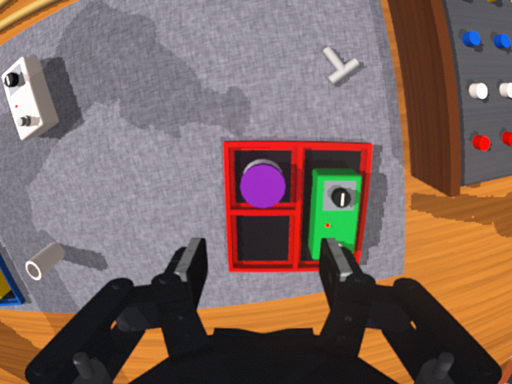

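All five pieces stand in their bays, and the white pedal and ceramic slide are unmoved, so I'm handing in.

```bash
python3 -c "
from cell import order
print(order.finish_job())"
```

```text
the job is handed in; nothing more can be done
None
```

Both gig trays are made up as asked and the job is handed in at about 39 s on the robot clock; the last pictures showed all five pieces upright in their bays, with the white pedal and ceramic slide where they started.

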